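# Pack the divided case, line up its quarter-turn stud and hold the panel shut

## Task

Finish packing the divided case: put the loose teaspoon into the compartment with the other teaspoon and the loose marker pen into the one with the pencil. One of the two quarter-turn studs on the partition stands crosswise: turn it until its wing lines up with the slot of the cover panel, then set the panel over both studs and press it down onto the rubber seal, level. Finish while still holding the panel pressed down, so that I can lock the studs; leave the wineglass, salt shaker and egg cup alone.

Things in the scene. Friction and masses are not known exactly. Their poses are not given: they have to be found in the camera images.
- case: grey steel case, open on top, fixed; 190 (x) x 194 (y) x 50 mm high. Origin: centre of its underside, on the bench. A 14 mm partition, top at z = 44 mm, runs along its x axis at y = 0; each compartment is 170 mm long (x), 77 mm wide (|y| from 7 to 84 mm), floor at z = 8 mm. Studs on the partition at x = -62 and +62 mm, y = 0. Black rubber seal round the rim, top at z = 56 mm
- seal (a joint): how far the rubber seal is pressed down, in m: 0 free, 0.004 fully compressed (seal top then at z = 52 mm). Springy, 2.5 N per mm: the panel's own weight gives about 1.3 mm, 7 N more brings it to the stop
- stud_a (a joint): angle of quarter-turn stud a, rad: 0 = wing along the partition (the case's x axis), in line with the panel's slots; grows as the stud turns clockwise seen from above, pi/2 = across. Stops at 0 and pi/2; stays where it is left (friction 0.03 N m)
- stud_a_wing (a point): top centre of the wing of stud a, 78 mm above the bench; its x axis runs along the wing. The wing is a flat upright steel tab 30 mm long, 10 mm thick and 19 mm high (z = 59 to 78 mm), on a thin neck; grasp it across its thickness. Either end of the partition may have stud a
- stud_b (a joint): angle of quarter-turn stud b, as for stud_a
- stud_b_wing (a point): top centre of the wing of stud b, as for stud_a
- panel: loose flat grey sheet-metal cover panel, 196 (x) x 200 (y) x 5 mm, 0.3 kg, lying on the bench handle up. Origin: centre of its underside. Two slots, each 36 mm along x by 16 mm along y, centred at x = -62 and +62 mm, y = 0, let the stud wings through when these are in line. It fits either way round
- panel_handle (a point): middle of the panel's black grab bar, 30 mm above the panel's underside; the bar is 64 mm long along the panel's x axis, 12 mm wide and 14 mm high, open beneath, 18 mm clear of the panel
- teaspoon_loose: loose steel teaspoon on the bench, 132 mm long along its x axis (bowl at one end), 26 mm wide at the bowl, 9 mm high; origin at the middle of its underside. Pinched across its middle, the fingers meet a body 21 mm wide with rounded flanks, widest 4 mm above the bench, so bring the fingertips right down to the bench
- marker_loose: loose white marker pen with a black cap on the bench, 135 mm long along its own y axis, 16 mm thick; origin at the middle, on its underside as first laid
- teaspoon_stored: the teaspoon that already lies in one compartment of the case, along it and near the outer wall; same size as the loose one
- pencil_stored: yellow pencil that already lies in the other compartment, 136 mm along its own y axis, 7 mm thick, near the outer wall
- wineglass: bystander: stemmed wine glass, 90 mm across, 147 mm high, origin under its foot
- salt_shaker: bystander: glass shaker, 44 mm across, 90 mm high, origin under its foot
- egg_cup: bystander: egg cup, 49 mm across, 62 mm high, origin under its foot

How it is judged:
By the outcome, as a careful person would: the job done as asked, in the order asked, and still so for the second after the job is handed in, while the arm keeps its last pose, push and grip.
It also fails if it takes over 72 s, if anything falls off the work surface, if the arm or the gripper's body presses on something with over 40 N, if the wrist force passes 120 N, or if a joint passes its speed limit or range.

## Robot

A 6-joint arm with a two-finger parallel gripper is mounted at the origin on a cart in front of the work surface, level with it; the furniture and walls round the work are solid. World frame = base frame: x ahead of the robot, y to its left, z up, the work surface at z = 0. Lengths are in mm, angles in rad, forces in N, time in s.
With the tool pointing down it reaches from about 250 to 850 mm from the base axis. Payload 12.5 kg.
Tool frame: the origin (TCP) lies at the very end of the fingers, on their centre line; the grasp point (between the pads) lies ctrl.grasp_offset behind it (ctrl.grasp_offset is the distance from the TCP to the grasp point, in mm); z points along the fingers, y is the line along which they close (so a half turn about z gives the same grasp; the last joint's range is limited). The gripper opens to 93 mm and grips with 3 to 60 N. Pads are 15 mm wide; open, the fingers measure 128 mm over their backs; the gripper's body (75 mm by 188 mm) begins 65 mm behind the grasp point.
Start: joints at [-1.428, 0.351, 1.652, -0, 1.139, -0.085], TCP at [124.23, -535.772, 218.633] pointing down, gripper open.
Joint ranges: [-2.75, 2.75], [-0.79, 2.1], [0.01, 2.65], [-1.57, 4.71], [0.07, 3.14], [-2.87, 2.87]. Speed limits (rad/s): [2.22, 2.22, 2.79, 3.14, 3.14, 3.14].

## Interface

Orientations are given as a unit quaternion [x, y, z, w].
In Python, from station import readout, vision, order, ctrl gives the robot as it stands. The module is installed in compiled form; this text tells all that it offers.
- The arm moves only by the shell command python3 -m pendant 'ROWS' [FORCE]. ROWS is JSON, a list that holds one entry, the list of rows, each a list of 5 numbers: the gripper's target within -1 to 1 (shut at 1, half-way at 0, fully open at -1), then the shift along the world's x, y, z normalised to -1 to 1, where 1 is 3 cm, then the turn about the world's z normalised to -1 to 1, where 1 is 0.15 rad. A call has 1 to 12 rows; each row shifts and turns the commanded pose from where the row before left it; what a row does not reach is not made up. A row lasts 1/8 s, in which the tool goes at most 62.5 mm and 10.7 degrees, less where a joint would pass 70% of its speed; a pose out of reach is approached as far as the arm can. A call with a number of a shift or a turn outside -1 to 1 is refused whole. A call with a gripper value outside its range is refused whole. The fingers move at their own pace and stop on an object; FORCE is the grip in N (left out, the last holds). Time passes only in rows, so rows that do not move let the fingers close. It gives the time, the measured TCP pose, the force, the opening and the grip force at its end, in the units of the state.
- readout.sense(): the state, without advancing time (a new reading comes with each control period).
- vision.snapshot(name): name is "scene" or "top" or "wrist"; returns (picture, depth): 384x512x3 uint8, red, green, blue; 384x512 float32, mm along the optical axis (not along the pixel's ray), 0 where there is no reading.
- vision.calibration(name): a dict with "fov_y" (degrees; the focal length in pixels is half the picture's height over the tangent of half this angle, whatever the lens; pixels are square), "cx", "cy" (the principal point, pixels), "distortion" ([k1, k2, p1, p2, k3] as OpenCV has them; the pictures are not rectified), "origin" and "rotation" of the camera in the world. Camera axes: x right, y down, z forward; pixel columns grow to the right and rows downward; lengths in mm; the calibration is good to about 2 mm. A picture is of the moment at which its call begins: read the wrist's pose just before it. calibration takes no time and is no camera call; for the wrist camera it gives the pose at the moment of the call.
- order.finish_job(): hands the job in; it is judged then, once.
The state is a dict: "time": time; "qpos": joint angles; "qd": joint speeds; "tau": joint torques, N m; "position": TCP position; "ee_rot": TCP orientation; "force": force on the tool from outside, world axes, zero at the start; "wrist_torque": the same for the moment, N m; "width": finger opening in mm; "grip_force": force on a finger pad.
Only numpy, scipy, OpenCV 4.12 (cv2) and the standard library are available. Lean on these libraries where they do the work, as an engineer would, in place of code of your own. Each camera call takes 0.05 s, during which the arm holds its last target. There are 200 camera calls.

## Working session

There is one attempt and no reset: what is moved stays moved. The work goes in short steps, Python scripts to look and compute and a shell command to move; the robot and the scene stay as the last step left them, time stands still between calls to the robot, and variables do not carry over. Pictures are saved under pics/ and viewed, at most 11 in all, crops included, and the job is handed in when it is done.

```bash
mkdir -p pics
cat > h.py <<'E'
import numpy as np,cv2
from station import readout,vision,order,ctrl
def snap(n,f=None):
    c=vision.calibration(n); p,d=vision.snapshot(n)
    if f: cv2.imwrite('pics/'+f,p[:,:,::-1])
    return p,d,c
def K(c):
    f=192/np.tan(np.radians(c['fov_y'])/2); return np.array([[f,0,c['cx']],[0,f,c['cy']],[0,0,1.]])
def rays(c,uv):
    q=cv2.undistortPoints(np.float64(uv).reshape(-1,1,2),K(c),np.float64(c['distortion'])).reshape(-1,2)
    return np.c_[q,np.ones(len(q))]@np.array(c['rotation']).T
def plane(c,uv,z):
    r=rays(c,uv);o=np.array(c['origin']);return o+r*((z-o[2])/r[:,2])[:,None]
def cloud(c,d):
    v,u=np.mgrid[0:384,0:512]; r=rays(c,np.c_[u.ravel(),v.ravel()])
    return (np.array(c['origin'])+r*d.reshape(-1,1)).reshape(384,512,3)
E
python3 - <<'E'
from h import *
print(readout.sense(),ctrl.grasp_offset)
for n in['top','scene','wrist']:
    p,d,c=snap(n,n+'0.png');print(n,c)
    np.savez('/tmp/%s.npz'%n,p=p,d=d)
a=cv2.imread('pics/top0.png');cv2.imwrite('pics/top0b.png',cv2.resize(a,(800,600)))
E
```

```text
{'time': 0.0, 'qpos': array([-1.42760338e+00,  3.51242014e-01,  1.65239307e+00,  5.36925410e-06,
        1.13913130e+00, -8.46494692e-02]), 'qd': array([-0.00150883,  0.00109753,  0.00169469,  0.00054146,  0.00107233,
       -0.00060602]), 'tau': array([ 1.10047884e-03, -4.97320712e+01, -2.85254949e+01,  6.99419039e-02,
        2.57527217e-02, -7.19789728e-05]), 'position': array([ 124.18313315, -535.44932233,  218.11006332]), 'ee_rot': array([ 9.93517951e-01,  1.13673817e-01, -1.47394941e-05, -5.86686737e-04]), 'force': array([ 0.31792264,  0.15826986, -0.06894521]), 'wrist_torque': array([ 0.00267605, -0.00055331, -0.02468712]), 'grip_force': 0.0, 'width': 92.97588010595885} 18.8
top {'fov_y': 53.71836290347335, 'cx': 255.47307043160842, 'cy': 188.55649478724033, 'distortion': array([-0.07234303,  0.        ,  0.        ,  0.        ,  0.        ]), 'origin': array([ 428.11669615,   68.64608584, 1268.4118734 ]), 'rotation': array([ 0.70632017, -0.70457557,  0.05005363, -0.04668738])}
scene {'fov_y': 42.125334315790084, 'cx': 261.0506048743162, 'cy': 185.04591477283134, 'distortion': array([-0.02240911,  0.        ,  0.        ,  0.        ,  0.        ]), 'origin': array([  58.04863478, 1141.00792551, 1213.32777713]), 'rotation': array([-0.22615017,  0.8883697 , -0.38876221,  0.09230014])}
wrist {'fov_y': 70.22105927808258, 'cx': 261.5920586252566, 'cy': 190.53996654246538, 'distortion': array([-0.01146905,  0.        ,  0.        ,  0.        ,  0.        ]), 'origin': array([ 196.22400751, -519.34988241,  383.12235647]), 'rotation': array([ 0.77592347, -0.6167693 , -0.0827679 ,  0.1033822 ])}
```

View pics/top0b.png

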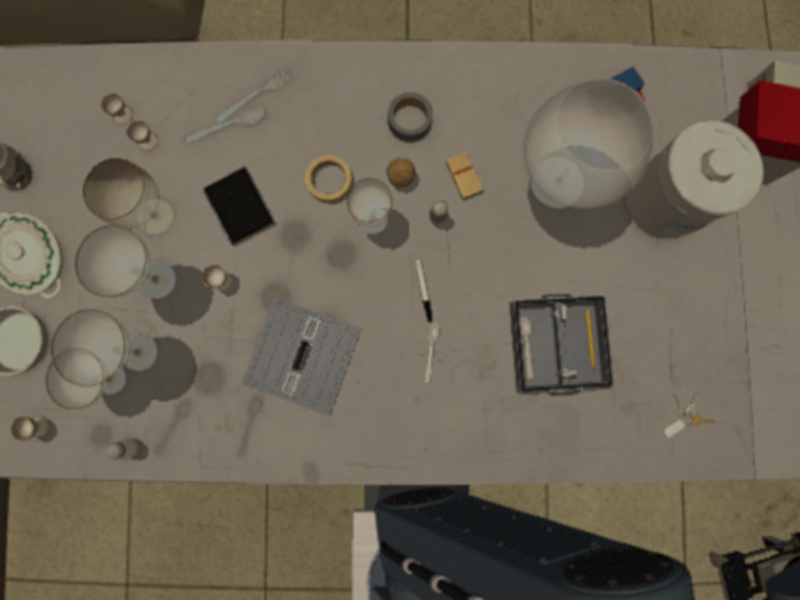

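View pics/scene0.png

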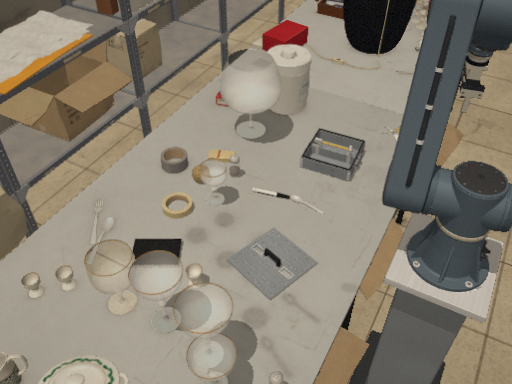

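The top view (800x600) shows the case at (561,345), partition vertical in the image, teaspoon left and pencil right. The studs are at about (560,312) and (568,374). The panel is at (302,357), rotated about 15°, with its handle at (301,355). The loose marker runs (419,262)-(430,320) and the loose spoon (434,325)-(428,380).

```bash
python3 - <<'E'
s=open('h.py').read()
s=s.replace("c=vision.calibration(n);","c=vision.calibration(n); c['rotation']=R.from_quat(c['rotation']).as_matrix();").replace("import numpy","from scipy.spatial.transform import Rotation as R\nimport numpy",1)
open('h.py','w').write(s)
E
python3 - <<'E'
from h import *
p,d,c=snap('top')
g=lambda pts,z:plane(c,(np.array(pts)+.5)*.64-.5,z)[:,:2].round(0).tolist()
print('case rim',g([(511,302),(604,297),(611,387),(517,393)],56))
print('studs',g([(562,313),(569,374)],78))
print('panel',g([(277,300),(361,327),(331,413),(244,384)],5),'handle',g([(301,355),(306,342),(296,369)],30))
print('marker',g([(419,261),(430,321)],8),'spoon',g([(434,323),(428,382)],4))
print('pencil',g([(588,310),(594,367)],12),'sp',g([(526,318),(531,376)],12))
print('glass etc',g([(372,225),(440,215),(218,285)],0))
a=p[180:255,320:400];cv2.imwrite('pics/c1.png',cv2.resize(a[:,:,::-1],(800,600),interpolation=cv2.INTER_CUBIC))
E
```

```text
case rim [[581.0, -168.0], [592.0, -364.0], [406.0, -371.0], [395.0, -176.0]]
studs [[556.0, -268.0], [433.0, -278.0]]
panel [[590.0, 327.0], [533.0, 145.0], [351.0, 206.0], [411.0, 392.0]] handle [[472.0, 268.0], [499.0, 258.0], [443.0, 278.0]]
marker [[676.0, 21.0], [546.0, -3.0]] spoon [[542.0, -11.0], [416.0, 2.0]]
pencil [[570.0, -343.0], [448.0, -351.0]] sp [[552.0, -208.0], [429.0, -216.0]]
glass etc [[758.0, 124.0], [781.0, -26.0], [624.0, 458.0]]
```

View pics/c1.png

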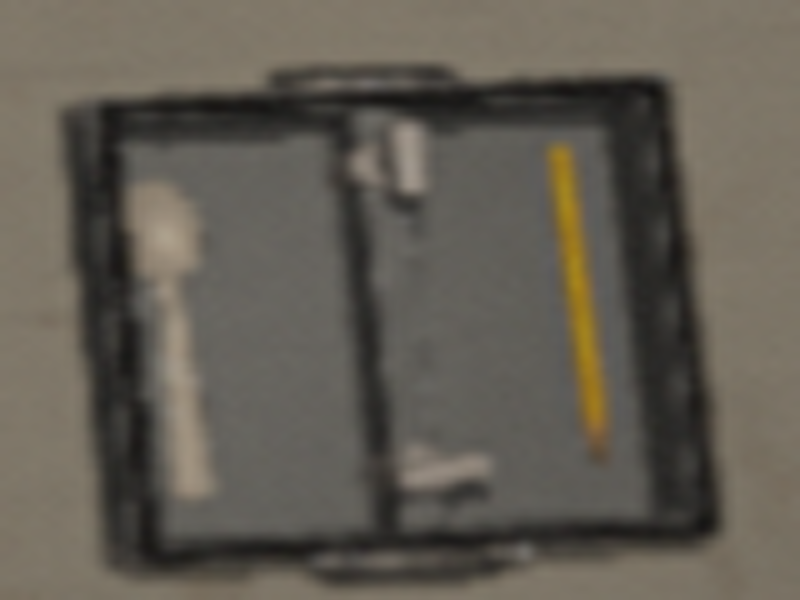

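Near stud (433,-278) stands crosswise and the far one is in line. Next I move the wrist camera over the case.

```bash
python3 -m pendant '[[[-1,0.9,0.8,0,-0.1],[-1,0.9,0.8,0,-0.1],[-1,0.9,0.8,0,-0.1],[-1,0.9,0.8,0,-0.1],[-1,0.9,0.8,0,-0.1],[-1,0.9,0.8,0,-0.1],[-1,0.9,0.8,0,-0.1],[-1,0.9,0.8,0,-0.1],[-1,0.9,0.8,0,-0.1],[-1,0.9,0.8,0,-0.1],[-1,0,0,0,0],[-1,0,0,0,0]]]'
python3 - <<'E'
from h import *
p,d,c=snap('wrist','w1.png'); np.savez('/tmp/w1.npz',p=p,d=d); import pickle; pickle.dump(c,open('/tmp/w1.pkl','wb'))
print(c['origin'],c['rotation'][:,2])
E
```

```text
time: 1.7
position: [393.9, -296.0, 218.5]
ee_rot: [0.999, 0.039, -0.0, -0.0]
force: [-0.5, -0.6, -0.3]
width: 93.0
grip_force: 0.0
[ 467.59864745 -290.45312226  383.44642052] [-0.26214689 -0.02043979 -0.9648115 ]
```

View pics/w1.png

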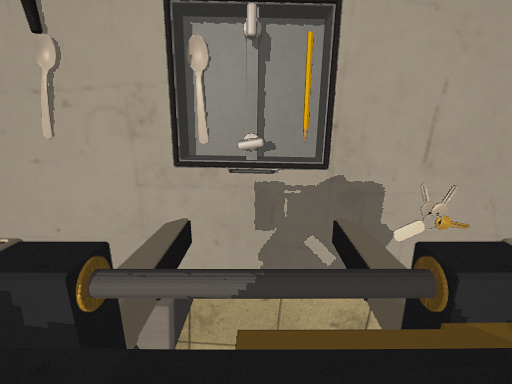

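The wrist view shows the case with rim corners at about (170,0), (340,0), (328,167) and (178,167). The far stud wing is in line at (252,18) and the near one crosswise at (250,143). The loose spoon is at (46,85), and the stored spoon and pencil lie by the outer walls.

```bash
cat > m.py <<'E'
from h import *
import pickle
def rect(P):
    r=cv2.minAreaRect(P.astype(np.float32)); b=cv2.boxPoints(r); e=b[1]-b[0]; f=b[2]-b[1]
    l=e if np.hypot(*e)>np.hypot(*f) else f
    a=np.degrees(np.arctan2(l[1],l[0])); a=(a+90)%180-90
    return np.round(r[0],1),np.round(sorted(r[1]),1),round(a,1),len(P)
def brightblob(p,c,box,z,thr,dark=False):
    x0,y0,x1,y1=box; g=p[y0:y1,x0:x1].astype(int).sum(2)/3
    m=((g<thr) if dark else (g>thr)).astype(np.uint8)
    n,l,s,ce=cv2.connectedComponentsWithStats(m); k=1+np.argmax(s[1:,4])
    v,u=np.nonzero(l==k); return plane(c,np.c_[u+x0,v+y0],z)[:,:2],(u.min()+x0,v.min()+y0,u.max()+x0,v.max()+y0)
E
python3 - <<'E'
from m import *
D=np.load('/tmp/w1.npz');p,d=D['p'],D['d'];c=pickle.load(open('/tmp/w1.pkl','rb'))
P=cloud(c,d);ok=(d>0);sub=np.zeros((384,512),bool);sub[:175,150:360]=1
z=P[...,2]
print('bench z',np.median(z[100:150,370:420]),'floor z',np.median(z[60:120,265:295]),'part z',np.median(z[60:110,245:258],axis=0).round(1))
m=ok&sub&(z>48)&(z<61)&(p.sum(2)<150);print('rim',rect(P[m][:,:2]))
for nm,b in(('far',(235,0,270,50)),('near',(225,125,280,160))):
    s=np.zeros_like(sub);s[b[1]:b[3],b[0]:b[2]]=1
    q=P[ok&s&(z>72)];print(nm,rect(q[:,:2]),q[:,2].max())
    pts,bx=brightblob(p,c,b,78,165);print(rect(pts),bx)
# partition edge
for nm,b,zz,t in(('spoon',(20,30,80,145),5,130),('stored',(185,30,215,148),12,130)):
    pts,bx=brightblob(p,c,b,zz,t);print(nm,rect(pts),bx)
E
```

```text
bench z -1.2152208752653166 floor z 6.85697666015372 part z [ 6.8 42.5 43.  42.8 42.6 42.9 42.8 42.7 42.7 42.7 42.9 43.  42.5]
rim (array([ 496. , -277.4]), array([182.6, 190. ]), np.float32(-86.5), 2778)
far (array([ 560.2, -272.5]), array([10.2, 30.2]), np.float32(3.7), 330) 78.70542001047596
(array([ 560.2, -272.2]), array([ 5. , 25.7]), np.float32(3.8), 165) (np.int64(248), np.int64(4), np.int64(253), np.int64(33))
near (array([ 437. , -279.8]), array([10.5, 29.9]), np.float32(-78.3), 240) 78.60884029874518
(array([ 438. , -279.4]), array([ 5.2, 26.1]), np.float32(-76.2), 113) (np.int64(238), np.int64(139), np.int64(261), np.int64(147))
spoon (array([479.7,  -7.5]), array([ 81.5, 157. ]), np.float32(-5.3), 6200) (np.int64(20), np.int64(30), np.int64(79), np.int64(144))
stored (array([ 492.5, -206.9]), array([ 22.4, 132.2]), np.float32(1.6), 1092) (np.int64(189), np.int64(34), np.int64(207), np.int64(143))
```

```bash
python3 -m pendant '[[[-1,0.1,1,0,-0.1],[-1,0.1,1,0,-0.1],[-1,0.1,1,0,-0.1],[-1,0.1,1,0,-0.1],[-1,0.1,1,0,-0.1],[-1,0.1,1,0,-0.1],[-1,0.1,1,0,-0.1],[-1,0.1,1,0,-0.2],[-1,0.1,1,0,-0.2],[-1,0.1,0.7,0,-0.2],[-1,0,0,0,0],[-1,0,0,0,0]]]'
python3 - <<'E'
from h import *
import pickle
p,d,c=snap('wrist','w2.png'); np.savez('/tmp/w2.npz',p=p,d=d);pickle.dump(c,open('/tmp/w2.pkl','wb'))
E
```

```text
time: 3.25
position: [424.1, -5.7, 218.6]
ee_rot: [0.998, -0.059, 0.0, 0.0]
force: [-0.3, 0.3, -0.5]
width: 92.8
grip_force: 0.0
```

View pics/w2.png

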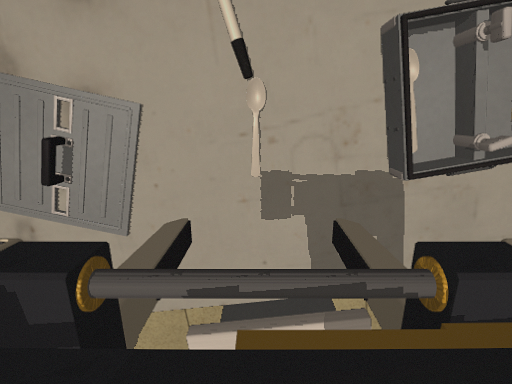

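The spoon runs (257,78)-(256,178), the marker's black cap ends at (249,76), and the panel sits at the left with its handle at (55,160).

Run:
```python
from m import *
D=np.load('/tmp/w2.npz');p,d=D['p'],D['d'];c=pickle.load(open('/tmp/w2.pkl','rb'))
P=cloud(c,d);z=P[...,2]
s=np.zeros((384,512),bool);s[74:182,238:275]=1
g=p.astype(int).sum(2)/3; bg=np.median(g[100:150,200:235]);print('bg',bg,'benchz',np.median(z[100:150,200:235]))
for k,m in(('bright',s&(g>bg+25)),('z',s&(z>1.5))):
    n,l,st,ce=cv2.connectedComponentsWithStats(m.astype(np.uint8));i=1+np.argmax(st[1:,4]);v,u=np.nonzero(l==i)
    q=plane(c,np.c_[u,v],4);print('spoon',k,rect(q[:,:2]),st[i])
s[:]=0;s[0:80,200:253]=1
m=s&(z>6);q=P[m];print('marker z',rect(q[:,:2]),q[:,:2].min(0),q[:,2].max())
vx,vy,x0,y0=cv2.fitLine(q[:,:2].astype(np.float32),cv2.DIST_L2,0,.01,.01).ravel();print('line',np.degrees(np.arctan2(vy,vx)),x0,y0,'near end',q[np.argmin(q[:,0])])
s[:]=0;s[130:190,35:80]=1
m=s&(z>22)&(g<70);print('handle',rect(P[m][:,:2]),np.median(z[m]))
```

```text
bg 137.66666666666666 benchz -1.1339191035053204
spoon bright (array([469.,  -2.]), array([ 8.3, 78.3]), np.float32(-7.3), 258) [252 109   7  59 258]
spoon z (array([483. ,  -6.9]), array([ 26.2, 129.3]), np.float32(-3.2), 843) [245  77  21  99 843]
marker z (array([567.6,   1.4]), array([ 16.1, 143.6]), np.float32(10.8), 982) [497.52352893 -14.33283145] 383.57781358287724
line 11.854094 592.2735 6.0300756 near end [497.52352893 -14.33283145 383.57781358]
handle (array([498.1, 140.2]), array([ 58.1, 303.6]), np.float32(-79.4), 701) 34.806407616570596
```

```bash
python3 -m pendant '[[[-1,0.5,0,-1,0],[-1,0.5,0,-1,0],[-1,0.5,0.1,-1,0],[-1,0.4,0,-1,0],[-1,0,0,-1,0],[-1,0,0,-1,0],[-0.5,0,0,-0.8,0],[-0.5,0,0,-0.4,0],[-0.5,0,0,0,0],[1,0,0,0,0],[1,0,0,0,0],[1,0,0,0,0]]]' 20
python3 - <<'E'
from m import *
D=np.load('/tmp/w2.npz');p,d=D['p'],D['d'];c=pickle.load(open('/tmp/w2.pkl','rb'))
P=cloud(c,d);z=P[...,2]; g=p.astype(int).sum(2)/3
s=np.zeros((384,512),bool);s[0:80,200:253]=1
m=s&(z>6)&(d>0);q=P[m];print('marker z',rect(q[:,:2]),q[:,:2].min(0),q[:,:2].max(0),np.median(q[:,2]))
s[:]=0;s[130:190,35:80]=1
m=s&(z>22)&(d>0);print('handle',rect(P[m][:,:2]),np.median(z[m]))
E
```

```text
time: 4.8
position: [481.5, -1.8, 3.1]
ee_rot: [0.998, -0.059, 0.0, 0.0]
force: [0.1, 0.0, 0.3]
width: 44.6
grip_force: 0.0
marker z (array([591.3,   6. ]), array([16.1, 95.5]), np.float32(10.8), 968) [545.21586439  -8.47835503] [636.9141998   22.09173255] 13.050214013209683
handle (array([474.1, 270.2]), array([13.8, 64.3]), np.float32(-18.2), 711) 34.73154888842788
```

```bash
python3 -m pendant '[[[1,0,0,-0.05,0],[1,0,0,0,0],[1,0,0,0,0],[1,0,0,0,0]]]' 20
```

```text
time: 5.3
position: [481.2, -1.8, 1.1]
ee_rot: [0.998, -0.059, -0.0, -0.0]
force: [0.0, 0.1, 0.1]
width: 19.7
grip_force: 20.0
```

```bash
python3 -m pendant '[[[1,0,0,0.4,0],[1,0,0,0.8,0],[1,0,0,0.8,0],[1,0.1,-0.5,1,0.1],[1,0.1,-1,1,0.2],[1,0.1,-1,0,0.2],[1,0.1,-1,0,0.2],[1,0.1,-1,0,0.2],[1,0,-1,0,0.2],[1,0,-1,0,0.1],[1,0,-1,0,0],[1,0,-0.35,0,0]]]' 20
python3 - <<'E'
from h import *
p,d,c=snap('wrist'); cv2.imwrite('pics/w3.png',p[:,:,::-1])
s=readout.sense();print(s['position'],s['width'],R.from_quat(s['ee_rot']).as_matrix()[:2,0])
E
```

```text
time: 6.8
position: [496.1, -238.4, 121.8]
ee_rot: [1.0, 0.031, 0.0, 0.0]
force: [-0.4, 0.0, 0.4]
width: 19.6
grip_force: 20.0
[ 496.15709818 -238.70036666  121.63412546] 19.49458095496928 [0.9981106  0.06144124]
```

View pics/w3.png

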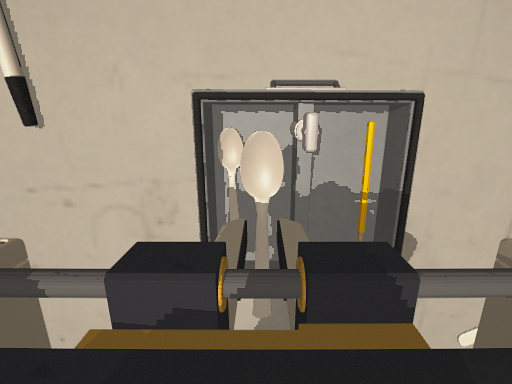

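The spoon is held straight, bowl at (262,165), over the left compartment beside the stored spoon at (232,150).

```bash
python3 -m pendant '[[[1,0,0.05,-1,0],[1,0,0,-1,0],[1,0,0,-0.8,0],[1,0,0,-0.4,0],[1,0,0,-0.2,0],[1,0,0,0,0]]]' 20
```

```text
time: 7.6
position: [496.5, -235.7, 19.5]
ee_rot: [1.0, 0.031, 0.0, 0.0]
force: [-0.2, -0.0, 0.1]
width: 19.2
grip_force: 20.0
```

```bash
python3 -m pendant '[[[0.45,0,0,0,0],[0.45,0,0,0,0],[0.45,0,0,0.3,0],[0.4,0,0,1,0],[0.2,0,0,1,0],[-0.5,0,0.6,1,0],[-0.5,0.7,1,1,0.1],[-0.5,0.7,1,1,0.1],[-0.5,0.7,1,0,0.2],[-0.5,0,1,0,0.2],[-0.5,0,1,0,0.2]]]' 20
python3 - <<'E'
from h import *
s=readout.sense();print(s['position'],R.from_quat(s['ee_rot']).as_matrix()[:2,0])
E
```

```text
time: 8.98
position: [559.3, -66.7, 178.9]
ee_rot: [0.996, 0.092, 0.0, 0.0]
force: [-0.1, 0.1, 0.0]
width: 69.8
grip_force: 0.0
[559.2636375  -66.73270242 178.86721562] [0.98313712 0.18286902]
```

```bash
python3 -m pendant '[[[-0.5,0.6,0.9,-0.5,0],[-0.5,0.6,0.9,-0.8,0],[-0.5,0.5,0.7,-1,0],[-0.5,0,0,-1,0],[-0.5,0,0,-1,0],[-0.5,0,0,-0.9,0],[-0.5,0,0,-0.5,0],[-0.5,0,0,-0.2,0],[1,0,0,0,0],[1,0,0,0,0],[1,0,0,0,0],[1,0,0,0,0]]]' 20
python3 - <<'E'
from h import *
s=readout.sense();print(s['position'],R.from_quat(s['ee_rot']).as_matrix()[:2,0],s['width'],s['grip_force'])
E
```

```text
time: 10.48
position: [610.4, 7.2, 1.5]
ee_rot: [0.996, 0.091, 0.0, 0.0]
force: [-0.1, 0.4, -0.9]
width: 34.5
grip_force: 0.0
[610.37167885   7.23779718   1.47694139] [0.98334446 0.1817511 ] 34.526354309615016 0.0
```

```bash
python3 -m pendant '[[[1,0,0,0,0],[1,0,0,0,0],[1,0,0,0.5,0],[1,0,0,1,0],[1,-0.3,-0.5,1,0],[1,-0.4,-1,1,-0.1],[1,-0.4,-1,0.6,-0.1],[1,-0.4,-1,0,-0.1],[1,-0.4,-1,0,-0.1],[1,-0.4,-1,0,-0.1],[1,-0.4,-1,0,-0.1],[1,-0.4,-1,0,-0.1]]]' 20
python3 -m pendant '[[[1,-0.4,-1,0,-0.1],[1,-0.4,-1,0,0],[1,-0.2,-1,0,0],[1,0,-0.2,0,0],[1,0,0,0,0]]]' 20
python3 - <<'E'
from h import *
p,d,c=snap('wrist'); cv2.imwrite('pics/w4.png',p[:,:,::-1])
s=readout.sense();print(s['position'],s['width'],R.from_quat(s['ee_rot']).as_matrix()[:2,0])
E
```

```text
time: 11.98
position: [516.9, -218.8, 125.2]
ee_rot: [0.999, 0.039, 0.0, 0.0]
force: [-0.7, 0.7, 0.2]
width: 15.0
grip_force: 20.0
time: 12.6
position: [487.4, -313.5, 124.5]
ee_rot: [1.0, 0.031, 0.0, 0.0]
force: [0.1, 0.5, -0.6]
width: 14.7
grip_force: 20.0
[ 487.43538511 -313.05109852  124.42265357] 15.10074279052441 [0.99800908 0.06307026]
```

View pics/w4.png

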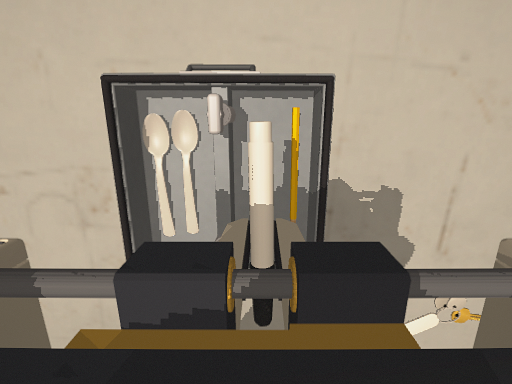

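Both teaspoons lie in the left compartment (at (158,175) and (186,170)). The marker is held over the right one, with the pencil at (295,165). I shift 13 mm in +x and lower it.

```bash
python3 -m pendant '[[[1,0.25,0,-1,0],[1,0.2,0,-1,0],[1,0,0,-0.8,0],[1,0,0,-0.5,0],[1,0,0,-0.3,0],[1,0,0,-0.2,0],[1,0,0,0,0]]]' 20
```

```text
time: 13.52
position: [500.8, -313.8, 10.3]
ee_rot: [1.0, 0.031, 0.0, 0.0]
force: [-0.8, -0.0, -0.6]
width: 15.2
grip_force: 20.0
```

```bash
python3 -m pendant '[[[0.45,0,0,0,0],[0.45,0,0,0,0],[0.45,0,0,0.3,0],[0.4,0,0,1,0],[0.2,0,0,1,0],[0.1,0,0,1,-0.5],[0.1,-0.3,0.1,1,-1],[0.1,-0.3,0.2,0,-1],[0.1,-0.3,0.2,0,-1],[0.1,-0.3,0.2,0,-1],[0.1,-0.3,0.2,0,-1],[0.1,-0.3,0.2,0,-1]]]' 20
python3 -m pendant '[[[0.1,-0.3,0,0,-1],[0.1,0,0,0,-1],[0.1,0,0,0,-1],[0.1,0,0,0,-0.2],[0.1,0,0,0,0],[0.1,0,0,0,0]]]' 20
python3 - <<'E'
from h import *
s=readout.sense();r=R.from_quat(s['ee_rot']).as_matrix()[:,0];print(s['position'],np.degrees(np.arctan2(r[1],r[0])),s['qpos'])
E
```

```text
time: 15.02
position: [446.5, -280.6, 139.9]
ee_rot: [0.897, -0.443, 0.0, 0.0]
force: [0.7, -0.2, 0.0]
width: 41.9
grip_force: 0.0
time: 15.78
position: [437.7, -280.8, 139.3]
ee_rot: [0.768, -0.64, 0.0, 0.0]
force: [0.3, -0.2, 0.3]
width: 41.4
grip_force: 0.0
[ 437.74884554 -280.76908564  139.26781985] -79.65382551074086 [-6.59818257e-01  3.97235780e-01  1.80482497e+00 -3.72218682e-05
  9.39386112e-01  2.30122155e+00]
```

```bash
python3 -m pendant '[[[0.1,0,0,-1,0],[0.1,0,0,-0.8,0],[0.1,0,0,-0.5,0],[0.1,0,0,-0.3,0],[0.1,0,0,0,0],[1,0,0,0,0],[1,0,0,0,0],[1,0,0,0,0],[1,0,0,0,0]]]' 25
```

```text
time: 16.9
position: [436.1, -280.9, 61.4]
ee_rot: [0.768, -0.641, -0.001, 0.001]
force: [-10.4, -1.9, 6.6]
width: 9.8
grip_force: 25.0
```

```bash
python3 -m pendant '[[[1,-0.06,0,0,0],[1,0,0,0,0.4],[1,0,0,0,0.7],[1,0,0,0,0.7]]]' 25
python3 - <<'E'
from h import *
s=readout.sense();print(s['position'],s['wrist_torque'])
E
```

```text
time: 17.4
position: [436.2, -280.8, 61.4]
ee_rot: [0.848, -0.531, 0.0, -0.0]
force: [0.3, 0.9, 2.3]
width: 9.8
grip_force: 25.0
[ 436.23349863 -280.80903044   61.40783339] [ 0.19967551 -0.12165124 -0.01194172]
```

```bash
python3 -m pendant '[[[1,0,0,0,0.9],[1,0,0,0,0.9],[1,0,0,0,0.9],[1,0,0,0,0.9],[1,0,0,0,0.9],[1,0,0,0,0.9],[1,0,0,0,0.9],[1,0,0,0,0.9],[1,0,0,0,0.5],[1,0,0,0,0.2],[1,0,0,0,0]]]' 25
python3 - <<'E'
from h import *
s=readout.sense();r=R.from_quat(s['ee_rot']).as_matrix()[:,0];print(s['position'],np.degrees(np.arctan2(r[1],r[0])),s['wrist_torque'])
E
```

```text
time: 18.77
position: [436.8, -279.9, 61.4]
ee_rot: [1.0, 0.031, 0.001, -0.001]
force: [4.6, 7.8, 3.2]
width: 9.6
grip_force: 25.0
[ 436.79373314 -279.90707156   61.41529468] 3.5902647947036184 [ 1.42932483 -0.95885273 -0.04760445]
```

```bash
python3 -m pendant '[[[0.3,0,0,0,0],[0.1,0,0,0,0],[0.1,0,0,0.5,0],[-0.3,0,0,1,0],[-0.6,0,0,1,0],[-0.6,-0.5,0,1,0],[-0.6,-0.5,-0.2,1,0],[-0.6,-0.4,0,0.7,0],[-0.6,0,0,0,0],[-0.6,0,0,0,0]]]' 25
python3 - <<'E'
from m import *
p,d,c=snap('wrist','w5.png');P=cloud(c,d);z=P[...,2];ok=d>0
for nm,b in(('far',(225,0,280,50)),('near',(225,115,280,160))):
    s=np.zeros((384,512),bool);s[b[1]:b[3],b[0]:b[2]]=1
    q=P[ok&s&(z>72)];print(nm,rect(q[:,:2]),q[:,2].max())
E
```

```text
time: 20.02
position: [394.0, -286.6, 216.8]
ee_rot: [1.0, 0.031, -0.0, -0.0]
force: [0.6, -0.1, 0.3]
width: 74.5
grip_force: 0.0
far (array([ 560.4, -272.8]), array([10.1, 30.3]), np.float32(3.1), 341) 78.86210760319767
near (array([ 437.4, -279.5]), array([10.1, 28.8]), np.float32(3.6), 236) 78.31032058388246
```

View pics/w5.png

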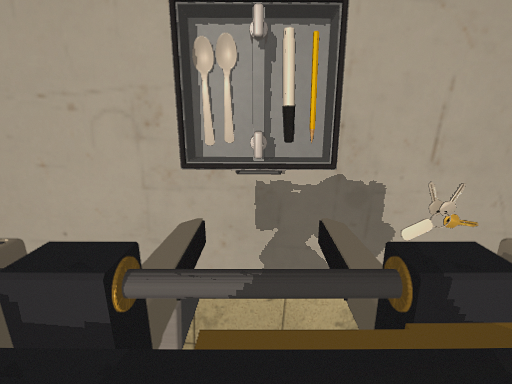

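Everything is packed. The two spoons are at (205,88) and (227,85), the marker at (289,85), the pencil at (314,85). Both wings are in line, at (259,20) and (258,146). Next I go to the panel.

```bash
python3 -m pendant '[[[-0.5,0,1,0,-0.1],[-0.5,0,1,0,-0.1],[-0.5,0,1,0,-0.1],[-0.5,0,1,0,-0.1],[-0.5,0,1,0,-0.1],[-0.5,0,1,0,-0.1],[-0.5,0,1,0,-0.1],[-0.5,0,1,0,-0.1],[-0.5,0,1,0,-0.1],[-0.5,0,1,0,-0.1],[-0.5,0,1,0,-0.1],[-0.5,0,1,0,-0.1]]]' 40
python3 -m pendant '[[[-0.5,-0.1,1,0,-0.2],[-0.5,-0.1,1,0,-0.2],[-0.5,-0.1,1,0,-0.2],[-0.5,-0.1,1,0,-0.2],[-0.5,-0.1,1,0,-0.2],[-0.5,-0.1,1,0,-0.2],[-0.5,-0.1,1,0,-0.1],[-0.5,0,0.6,0,0],[-0.5,0,0,0,0],[-0.5,0,0,0,0]]]' 40
python3 - <<'E'
from m import *
p,d,c=snap('wrist','w6.png');np.savez('/tmp/w6.npz',p=p,d=d);pickle.dump(c,open('/tmp/w6.pkl','wb'))
P=cloud(c,d);z=P[...,2];ok=d>0
q=P[ok&(z>24)&(z<45)&(p.sum(2)<250)];print('handle',rect(q[:,:2]),np.median(q[:,2]))
s=readout.sense();r=R.from_quat(s['ee_rot']).as_matrix()[:,0];print(s['position'],np.degrees(np.arctan2(r[1],r[0])))
E
```

```text
time: 21.58
position: [393.7, 74.4, 216.4]
ee_rot: [0.998, -0.059, -0.001, 0.0]
force: [0.3, 0.1, -0.2]
width: 69.4
grip_force: 0.0
time: 22.82
position: [372.9, 300.5, 216.9]
ee_rot: [0.988, -0.155, -0.0, 0.0]
force: [0.2, 0.6, -0.3]
width: 69.7
grip_force: 0.0
handle (array([547.3, 345. ]), array([ 58.9, 244. ]), np.float32(44.7), 589) 35.59290987667083
[373.02568472 300.44631551 216.99774029] -17.91760585526368
```

View pics/w6.png

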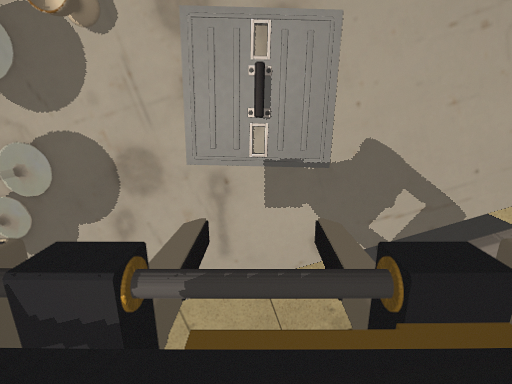

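The panel is centred at (261,87), with the bar at (260,90) and the slots at (261,40) and (258,140). I measure each of these.

Run:
```python
from m import *
D=np.load('/tmp/w6.npz');p,d=D['p'],D['d'];c=pickle.load(open('/tmp/w6.pkl','rb'))
P=cloud(c,d);z=P[...,2];ok=d>0
def box(x0,y0,x1,y1):
    s=np.zeros((384,512),bool);s[y0:y1,x0:x1]=1;return s
m=ok&box(245,55,277,125)&(z>30);print('bar',rect(P[m][:,:2]),np.median(z[m]))
print('panel z',np.median(z[60:120,205:230]),'bench',np.median(z[60:120,350:380]))
m=ok&box(170,0,355,175)&(z>2)&(z<12);print('panel',rect(P[m][:,:2]))
C=[]
for b in((252,22,270,58),(250,124,268,157)):
    m=ok&box(*b)&(z<1.5);q=P[m];print('slot',rect(q[:,:2]));C.append(q[:,:2].min(0)/2+q[:,:2].max(0)/2)
e=C[0]-C[1];print(C,np.degrees(np.arctan2(e[1],e[0])),(C[0]+C[1])/2)
```

```text
bar (array([473.5, 271.5]), array([12. , 63.4]), np.float32(-18.4), 560) 35.467223335113346
panel z 4.068565057214499 bench -1.2068029029600211
panel (array([473.9, 271.5]), array([196.6, 201.3]), np.float32(70.6), 22904)
slot (array([532.9, 251.1]), array([15.4, 34.8]), np.float32(-18.0), 394)
slot (array([414.8, 291.7]), array([15.2, 34.3]), np.float32(-18.3), 295)
[array([532.46863203, 251.1255752 ]), array([414.94109329, 291.70095438])] -19.04679660217107 [473.70486266 271.41326479]
```

```bash
python3 -m pendant '[[[-0.3,0.85,-0.25,-0.6,-0.13],[-0.3,0.85,-0.25,-1,0],[-0.3,0.85,-0.25,-1,0],[-0.3,0.81,-0.22,-1,0],[-0.3,0,0,-1,0],[-0.3,0,0,-1,0],[-0.3,0,0,-0.6,0],[-0.3,0,0,-0.4,0],[-0.3,0,0,-0.2,0],[-0.3,0,0,0,0]]]' 50
python3 - <<'E'
from h import *
s=readout.sense();r=R.from_quat(s['ee_rot']).as_matrix()[:,0];print(s['position'],np.degrees(np.arctan2(r[1],r[0])))
E
```

```text
time: 24.12
position: [473.9, 272.2, 13.4]
ee_rot: [0.986, -0.165, 0.0, -0.0]
force: [-0.2, -0.1, -0.5]
width: 60.4
grip_force: 0.0
[473.88407239 272.19107964  13.35921491] -19.003034188888154
```

```bash
python3 -m pendant '[[[0.5,0,-0.03,-0.08,0],[0.8,0,0,0,0],[1,0,0,0,0],[1,0,0,0,0],[1,0,0,0,0],[1,0,0,0,0],[1,0,0,0.3,0],[1,0,0,0.6,0],[1,0,0,1,0],[1,0,0,1,0],[1,0,0,1,0],[1,0,0,1,0]]]' 50
python3 -m pendant '[[[1,0,0,0.5,0],[1,0,0,0,0],[1,0,0,0,0]]]' 50
python3 - <<'E'
from m import *
s=readout.sense();r=R.from_quat(s['ee_rot']).as_matrix()[:,0];t=s['position'];y=np.degrees(np.arctan2(r[1],r[0]));print(t,y,s['width'],s['wrist_torque'])
p,d,c=snap('wrist','w7.png');np.savez('/tmp/w7.npz',p=p,d=d);pickle.dump(c,open('/tmp/w7.pkl','wb'))
P=cloud(c,d);T=(P-t)@np.c_[[np.cos(np.radians(y)),np.sin(np.radians(y)),0],[-np.sin(np.radians(y)),np.cos(np.radians(y)),0],[0,0,1.]]
ok=d>0
m=ok&(abs(T[...,2]+6)<6)&(abs(T[...,0])<115)&(abs(T[...,1])<115)&(T[...,0]>30)
q=T[m];print(len(q),q.min(0),q.max(0))
A=np.c_[q[:,:2],np.ones(len(q))];k=np.linalg.lstsq(A,q[:,2],rcond=None)[0];print('tilt deg',np.degrees(k[:2]),k[2])
E
```

```text
time: 25.62
position: [473.6, 271.2, 159.9]
ee_rot: [0.986, -0.165, 0.0, -0.0]
force: [0.2, -0.1, -2.0]
width: 11.9
grip_force: 50.0
time: 26.0
position: [473.2, 271.0, 171.7]
ee_rot: [0.986, -0.165, -0.001, 0.0]
force: [-0.2, -0.1, -3.6]
width: 12.2
grip_force: 50.0
[473.19703268 270.95271367 171.74705021] -19.008959543506165 12.247761474504248 [ 0.06192353  0.00543145 -0.01682228]
34772 [  30.00016408 -100.57144121  -11.90569794] [ 9.80306320e+01  1.00945479e+02 -7.47320562e-02]
tilt deg [-0.21084846 -0.06005069] -6.437583056189559
```

View pics/w7.png

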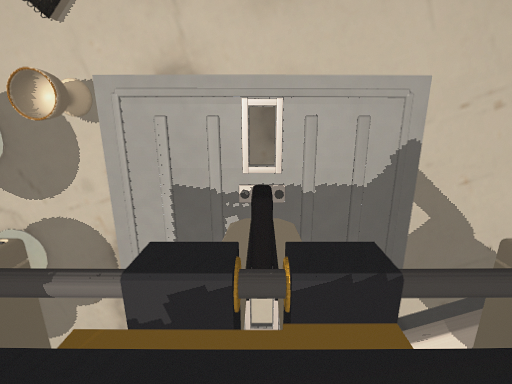

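The panel hangs level in the grip, its far slot at (262,135). I check the slot in the tool frame, then carry it over the case.

```bash
python3 -m pendant '[[[1,0,-0.4,0,0],[1,0.05,-0.8,0,0.1],[1,0.05,-1,0,0.1],[1,0.05,-1,0,0.15],[1,0.05,-1,0,0.15],[1,0.05,-1,0,0.15],[1,0.05,-1,0,0.15],[1,0.05,-1,0,0.15],[1,0.05,-1,0,0.15],[1,0.05,-1,0,0.15],[1,0.05,-1,0,0.15],[1,0.05,-1,0,0.15]]]' 50
python3 -m pendant '[[[1,0.05,-1,0,0.2],[1,0.05,-1,0,0.2],[1,0.05,-1,0,0.2],[1,0.05,-1,0,0.2],[1,0.05,-1,0,0.2],[1,0.05,-0.8,0,0.2],[1,0,-0.8,0,0],[1,0,-0.4,0,0],[1,0,0,0,0],[1,0,0,0,0]]]' 50
cat > tf.py <<'E'
from m import *
s=readout.sense();r=R.from_quat(s['ee_rot']).as_matrix()[:,0];t=s['position'];y=np.arctan2(r[1],r[0]);print('tcp',t,np.degrees(y),s['force'],s['width'])
p,d,c=snap('wrist','w%d.png'%int(s['time']*100));P=cloud(c,d);C,S=np.cos(y),np.sin(y)
T=(P-t)@np.array([[C,-S,0],[S,C,0],[0,0,1.]])
m=(d>0)&(abs(T[...,2]+6.4)<4)&(abs(T[...,0]-62)<37)&(abs(T[...,1])<110)
q=T[m];print('edges x',np.percentile(q[:,0],99.9),'y',np.percentile(q[:,1],[.1,99.9]))
fx=[(yy,q[abs(q[:,1]-yy)<4][:,0].max()) for yy in range(-90,91,10)];fx=np.array(fx);k=np.polyfit(fx[:,0],fx[:,1],1);print('front edge rot deg',-np.degrees(np.arctan(k[0])),'x at 0',k[1])
h=(d>0)&(T[...,2]<-13)&(abs(T[...,0]-62)<24)&(abs(T[...,1])<14);h2=T[h]
print('slot hole pts',len(h2))
# slot by pixels: project interior via rays on panel top plane
v,u=np.nonzero(h)
if len(u):
    Q=(plane(c,np.c_[u,v],t[2]-6.4)-t)@np.array([[C,-S,0],[S,C,0],[0,0,1.]]);print('slot rect in tool',rect(Q[:,:2]),Q[:,:2].min(0),Q[:,:2].max(0))
w=(d>0)&(abs(P[...,2]-78)<4)&(abs(P[...,0]-560)<25)&(abs(P[...,1]+273)<15)
print('far wing seen',rect(P[w][:,:2]) if w.sum()>20 else w.sum())
e=np.array([498.9,-276.1])-t[:2];print('to go',e/30,(np.radians(3.3)-y)/.15)
E
python3 tf.py
```

```text
time: 27.55
position: [489.6, -66.3, 172.3]
ee_rot: [0.999, -0.049, -0.0, -0.0]
force: [0.0, -0.2, -3.0]
width: 11.5
grip_force: 50.0
time: 28.8
position: [499.2, -274.1, 172.6]
ee_rot: [0.999, 0.04, -0.0, -0.0]
force: [-0.3, 1.3, -2.5]
width: 11.3
grip_force: 50.0
tcp [ 499.16448543 -274.13438231  172.63317757] 4.639451748235637 [-0.27454004  1.31107708 -2.544247  ] 11.254171742259208
edges x 97.94150027165732 y [-100.13456406   99.61112384]
front edge rot deg -0.19054379798933516 x at 0 97.76946435133604
slot hole pts 1025
slot rect in tool (array([66.4, -0.5]), array([14.7, 25.9]), np.float32(-0.6), 1025) [53.5009512 -7.8413223] [79.26331155  7.00906488]
far wing seen (array([ 560.9, -273. ]), array([10.4, 28.5]), np.float32(4.5), 319)
to go [-0.00881618 -0.06552059] -0.15585228785537347
```

```bash
python3 -m pendant '[[[1,0,-0.05,-0.6,-0.12],[1,0,0,-0.9,0],[1,0,0,-0.7,0],[1,0,0,-0.3,0],[1,0,0,0,0],[1,0,0,0,0]]]' 50; python3 tf.py
```

```text
time: 29.6
position: [499.6, -276.4, 98.4]
ee_rot: [1.0, 0.031, 0.0, 0.0]
force: [-0.2, -0.4, -2.5]
width: 11.6
grip_force: 50.0
tcp [ 499.59459355 -276.4304102    98.35623702] 3.5975235782424884 [-0.22112391 -0.36748943 -2.46914071] 11.614256946119525
edges x 97.96573526396303 y [-100.12051769   99.5310006 ]
front edge rot deg -0.1671858083544976 x at 0 97.79620598834289
slot hole pts 1350
slot rect in tool (array([62.6, -0.2]), array([15.4, 33.5]), np.float32(0.6), 1350) [45.9652353  -7.96893994] [79.30330273  7.52506408]
far wing seen (array([ 560.8, -272.4]), array([10.9, 29.4]), np.float32(3.3), 621)
to go [-0.02315312  0.01101367] -0.03461844028430926
```

```bash
python3 -m pendant '[[[1,-0.02,0.01,-0.2,0],[1,0,0,-0.3,0],[1,0,0,-0.2,0],[1,0,0,-0.2,0],[1,0,0,-0.08,0],[1,0,0,0,0]]]' 50; python3 -c "
from station import readout;s=readout.sense();print(s['position'],s['force'],s['wrist_torque'])"
```

```text
time: 30.4
position: [498.6, -276.0, 68.2]
ee_rot: [1.0, 0.031, -0.0, -0.0]
force: [-0.1, 0.5, -3.3]
width: 11.8
grip_force: 50.0
[ 498.61273637 -275.96081669   68.20038653] [-0.07299714  0.49498909 -3.26384465] [ 0.00811536  0.00933693 -0.05703048]
```

```bash
python3 -m pendant '[[[1,0,0,-0.08,0],[1,0,0,-0.05,0],[1,0,0,-0.03,0],[1,0,0,0,0]]]' 50; python3 -c "
from station import readout;s=readout.sense();print(s['position'],s['force'],s['wrist_torque'])"
```

```text
time: 30.9
position: [498.9, -276.1, 63.9]
ee_rot: [1.0, 0.031, 0.0, 0.0]
force: [-1.0, 0.7, 4.3]
width: 11.2
grip_force: 50.0
[ 498.8839442  -276.13559494   63.90755934] [-0.99688785  0.71540554  4.25469193] [ 0.08700878  0.13052927 -0.04053397]
```

```bash
python3 -m pendant '[[[1,0,0,-0.04,0],[1,0,0,0,0],[1,0,0,0,0]]]' 50; python3 -m pendant '[[[1,0,0,-0.03,0],[1,0,0,0,0],[1,0,0,0,0]]]' 50; python3 -c "
from station import readout;s=readout.sense();print(s['position'],s['force'],s['wrist_torque'])"
```

```text
time: 31.28
position: [498.9, -276.1, 62.8]
ee_rot: [1.0, 0.031, 0.0, 0.0]
force: [-0.4, 1.1, 7.3]
width: 11.6
grip_force: 50.0
time: 31.65
position: [498.9, -276.2, 62.7]
ee_rot: [1.0, 0.031, 0.0, 0.0]
force: [-4.6, 2.9, 16.3]
width: 11.4
grip_force: 50.0
[ 498.94998047 -276.17233709   62.6975783 ] [-4.62434601  2.90701169 16.28702678] [ 0.4997316   0.79509122 -0.07287684]
```

Run:
```python
from m import *
p,d,c=snap('wrist','wend.png');P=cloud(c,d);o=np.array([498.9,-276.1]);q=P[(d>0)&(abs(P[...,2]-57)<6)&(abs(P[...,0]-530)<70)&(abs(P[...,1]+276)<95)]
k=np.linalg.lstsq(np.c_[q[:,:2]-o,np.ones(len(q))],q[:,2],rcond=None)[0];print('tilt',np.degrees(k[:2]),'top z',k[2],len(q))
p,d,c=snap('top','tend.png');P=cloud(c,d);z=P[...,2]
for n,b in(('a',(-95,-50)),('b',(50,95))):
    for y in(-80,-40,40,80):
        m=(d>0)&(P[...,0]>o[0]+b[0])&(P[...,0]<o[0]+b[1])&(abs(P[...,1]-o[1]-y)<18);print(n,y,np.median(z[m]).round(1),end='; ')
s=readout.sense();print(s['position'],s['force'])
a=cv2.imread('pics/wend.png')
```

```text
tilt [-0.11522325  0.01051006] top z 56.25006135294005 46799
a -80 nan; a -40 428.5; a 40 472.9; a 80 484.3; b -80 nan; b -40 57.2; b 40 58.4; b 80 57.0; [ 498.92064334 -276.15032992   62.66326243] [-4.90714332  3.15259204 16.22946712]
  return _methods._mean(a, axis=axis, dtype=dtype,
  ret = ret.dtype.type(ret / rcount)
```

View pics/wend.png

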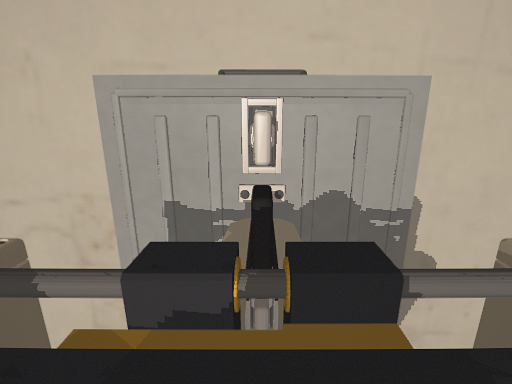

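The panel is level (0.1° tilt), with its top at about 57 mm, so the seal is fully compressed. The far wing stands centred in its slot at (262,135), and the arm is holding it down with about 16 N.

```bash
python3 -c "
from station import order;print(order.finish_job())"
```

```text
the job is handed in; nothing more can be done
None
```

The job is handed in at about 32 s: spoon and marker are packed in the right compartments, the crosswise stud is turned in line, and the panel is over both studs, level and held down on the fully compressed seal with about 16 N.

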